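Push the medicine carton through the self-closing flap of the returns box

TASK

Put the returned medicine carton into the returns box without grasping or lifting it: with one finger press down the yellow press plate and keep it down so that the red self-closing flap stays open, and meanwhile with the other finger push the carton along its lane, under the flap, until it drops into the tray behind. Then let the flap close by itself and leave the box; do not disturb the stamp, the tape roll or the pill bottle.

Things in the scene. Friction and masses are not known exactly. Their poses are not given: they have to be found in the camera images.
- returns_box: White returns box fixed on the desk. Origin on the desk surface under the red flap, at mid-width of the lane. Its x axis runs along the lane in the pushing direction (away from the robot), y left, z up. All 'box' coordinates here are in this frame. Its tall part (x -185 to -8, y -40 to +72 mm) carries the lane; left of that (y +72 to +138) the housing is 45 mm high.
- lane_end (a point): Middle of the edge where the lane ends in a straight drop into the tray (box x -8, y 0 mm). The lane is a flat floor 80 mm above the desk, box x -185 to -8 mm, 44 mm wide between two steel rails 8 mm high and 5 mm thick.
- tray_floor (a point): Middle of the open grey tray's floor, behind the lane and below it. Inside: box x -8 to +156, y -34 to +132 mm; floor 6 mm and walls 60 mm above the desk.
- flap_bar (a point): Centre of the red flap: a bar 5 mm thick at box x 0, y -31 to +63 mm, 83 to 101 mm above the desk when shut. It bars the way just beyond the lane's end; the carton cannot push it open. It is one piece with the press plate and with a steel shaft along the lane at box y +60 mm, 88 mm above the desk, about which it turns.
- press_plate (a point): Middle of the upper face of the yellow press plate: 162 mm long (box x -167 to -5), 50 mm wide (box y about +80 to +128 mm). At rest 116 mm above the desk, 86 mm before the flap, 103 mm left of mid-lane, sloping up to the left by 16 degrees. It can be pressed anywhere along its length; a finger can slide along it while pressing.
- flap (a joint): Angle of flap and plate, rad: 0 shut, at most 0.85. Pressing the plate down swings the red flap up; a spring shuts it (pressing takes about 3 N at first, 6 N down plus 6 N sideways at 0.6). The carton passes from 0.5 on. A fingertip pressing 100 mm left of mid-lane gives about 0.33 at 20 mm, 0.5 at 14 mm and 0.64 at 9 mm above the lane floor; the other, equally low fingertip then meets the 20 mm high carton.
- carton_centre (a point): Centre of the carton: white with a blue and a red band, 70 mm long (along the lane), 34 mm wide, 20 mm high, about 45 g. It lies on the lane, front end 20 to 50 mm short of the flap. It tips into the tray by itself once its centre is past the lane's end; the finger behind it is then still about 40 mm short of the flap.
- stamp: Bystander: rubber stamp standing on its 45 x 22 mm foot, dark wooden handle, 70 mm high; origin at the middle of its underside
- tape_roll: Bystander: blue roll of tape lying flat, 60 mm across, 24 mm high; origin at the middle of its underside
- pill_bottle: Bystander: amber pill bottle with white cap, 38 mm across, 70 mm high; origin at the middle of its underside
There are look-alikes about, which are no part of the job. What is shaped like the part that bears carton_centre but purple is not meant.

How it is judged (in metres and radians):
On the way, in this order (a step that is already met when the one before it is completed fails the run):
1. a finger holds the flap open while the carton is still on the lane before it (value of joint flap above 0.4 rad and contact force between the fingers and flap above 0.5 N and x of carton_centre in the frame of returns_box below -0.03 m), for 0.2 s.
2. the carton goes over the lane's end under the flap while a finger still holds the flap open (value of joint flap above 0.35 rad and contact force between the fingers and flap above 0.5 N and x of carton_centre in the frame of returns_box above -0.015 m), for 0.02 s.
At the end, for the whole second after the job is handed in: The carton rests inside the tray (its centre within the tray walls and less than 55 mm above the desk), the flap is shut (under 0.05 rad), and the stamp, tape roll and pill bottle are within 20 mm of where they stood (x of carton_centre in the frame of returns_box between -0.005 and 0.156 m and y of carton_centre in the frame of returns_box between -0.034 and 0.132 m and height (world z) of carton_centre below 0.055 m and value of joint flap below 0.05 rad and linear speed of carton below 0.02 m/s and distance of each of stamp, tape_roll, pill_bottle from where it was at the start of the episode below 0.02 m); the robot touches nothing.
It fails at once if the carton is lifted: its centre more than 14 mm above its height on the lane (height (world z) of carton_centre above 0.104 m).
It fails at once if a bystander is moved by more than 20 mm (distance of any of stamp, tape_roll, pill_bottle from where it was at the start of the episode above 0.02 m).
It also fails if it takes over 35 s, if anything falls off the work surface, if the arm or the gripper's body presses on something with over 40 N, if the wrist force passes 120 N, or if a joint passes its speed limit or range.

ROBOT

A 6-joint arm with a two-finger parallel gripper is mounted at the origin on the work surface. World frame = base frame: x ahead of the robot, y to its left, z up, the work surface at z = 0. Lengths are in m, angles in degrees, forces in N, time in s.
With the tool pointing down it reaches from about 0.4 to 0.825 m from the base axis. Payload 7 kg.
Tool frame: the origin (TCP) lies midway between the tips of the shut fingers; the grasp point (between the pads) lies 19 mm behind it; x points along the fingers, z is the direction in which the jaws open and shut, and the axes are right-handed (so a half turn about x gives the same grasp; the last joint's range is limited). The gripper opens to 88 mm and grips with 3 to 60 N. Pads are 19 mm wide; open, the fingers measure 130 mm over their backs; the gripper's body (78 mm by 193 mm) begins 47 mm behind the grasp point.
Start: joints at [80.564, 20.546, 0.682, 0, -70.136, -16.507], TCP at [0.295, 0.607, 0.227] pointing down, gripper open.
Joint ranges: [-176.03, 176.03], [-82.01, 121.73], [-58.28, 71.71], [-173.87, 95.51], [-174.79, -0.11], [-173.66, 173.66]. Speed limits (degrees/s): [136.94, 136.94, 172.46, 180, 180, 180].

INTERFACE

Orientations are given as [roll, pitch, yaw] about the fixed x, y, z axes, in that order (R = Rz(yaw) Ry(pitch) Rx(roll)).
In Python, from plant import ctrl gives the robot as it stands.
- The arm moves only by the tool servo_tool, never from a script. Its argument "motion" is a list of rows, each an object with "offset": the shift along the tool's x, y, z in m, a list of three; "roll": the turn about the tool's x in degrees; "claw": the opening, from -1 (shut) to 1 (fully open), so that 0 is half open. In form: [{"offset": [x, y, z], "roll": roll, "claw": claw}, ...]. A call has 1 to 12 rows; each row shifts and turns the commanded pose from where the row before left it, along the tool's axes as they then stand; what a row does not reach is not made up. A row lasts 1/8 s, in which the tool goes at most 62.5 mm and 10.7 degrees, less where a joint would pass 70% of its speed; a pose out of reach is approached as far as the arm can. A call is refused whole if a number of a shift passes 0.0625 or a number of a turn 10.7, either way. A call with a gripper value outside its range is refused whole. The fingers move at their own pace and stop on an object; the grip force is fixed at half the most. Time passes only in rows, so rows that do not move let the fingers close. It gives the time, the measured TCP pose, the force and the opening at its end, in the units of the state.
- ctrl.get_obs(): the state, without advancing time (a new reading comes with each control period).
- ctrl.snapshot(name): name is "scene" or "top"; returns a dict with "frame" (384x512x3 uint8, blue, green, red), "z_map" (384x512 float32, m along the optical axis (not along the pixel's ray), 0 where there is no reading), "mtx" (3x3 intrinsics, pixels), "extrinsics" (4x4, takes a point from camera to world coordinates). Camera axes: x right, y up, looking along -z (the intrinsics and any distortion apply to the point x, -y, -z); pixel columns grow to the right and rows downward; lengths in m; the calibration is good to about 2 mm. A picture is of the moment at which its call begins.
- ctrl.close_job(): hands the job in, once; it reports no verdict.
The state is a dict: "clock": time; "joint_pos": joint angles; "qvel": joint speeds; "tau": joint torques, N m; "tool_pos": TCP position; "orientation": TCP orientation; "force": force on the tool from outside, world axes, zero at the start; "moment": the same for the moment, N m; "opening": finger opening in m.
Only numpy, scipy, OpenCV 4.12 (cv2) and the standard library are available. Lean on these libraries where they do the work, as an engineer would, in place of code of your own. Each camera call takes 0.05 s, during which the arm holds its last target.

## Working session

There is one attempt and no reset: what is moved stays moved. The work goes in short steps, Python scripts to look and compute and a tool call to move; the robot and the scene stay as the last step left them, time stands still between calls to the robot, and variables do not carry over. Pictures are saved under pics/ and viewed, and the job is handed in when it is done.

Besides the shell and the picture viewer there is one more tool, called after "Emit:" as name(argument=value, ...) on one line, values as JSON. servo_tool: Moves the arm, as the interface text tells. Its arguments: {"type":"object","properties":{"motion":{"type":"array"}},"required":["motion"]}

```bash
mkdir -p pics; ls
python3 - <<'E'
from plant import ctrl
import cv2, numpy as np
for n in("scene","top"):
    s=ctrl.snapshot(n); cv2.imwrite(f"pics/{n}0.png",s["frame"]); np.savez(f"{n}0.npz",**s)
    print(n,s["mtx"],s["extrinsics"])
print(ctrl.get_obs())
E
```

```text
pics
scene [[432.60788931   0.         252.58816087]
 [  0.         432.60788931 188.32188311]
 [  0.           0.           1.        ]] [[-0.65362263 -0.53954138  0.53072833  1.03655758]
 [ 0.75666024 -0.48030863  0.4435864   0.38045394]
 [ 0.01558018  0.69151914  0.7221901   0.72026489]
 [ 0.          0.          0.          1.        ]]
top [[490.69848418   0.         254.50783676]
 [  0.         490.69848418 188.80782902]
 [  0.           0.           1.        ]] [[ 0.08935923  0.97048079 -0.22401331  0.36931194]
 [-0.99599644  0.08651533 -0.02249871 -0.03597589]
 [-0.00245398  0.22512693  0.97432635  1.01913006]
 [ 0.          0.          0.          1.        ]]
{'clock': 0.1, 'joint_pos': array([ 8.05624765e+01,  2.05867351e+01,  6.40820594e-01, -1.66440456e-02,
       -7.01359951e+01, -1.65076392e+01]), 'qvel': array([-0.09448587, -0.05773161,  0.10566205,  0.16342219, -0.08972168,
        0.02551243]), 'tau': array([-2.13474130e-03, -5.84162092e+01,  2.93751240e+01,  7.01535031e+00,
        1.01768947e-02, -5.56643772e-05]), 'tool_pos': array([0.29515414, 0.60658216, 0.2257402 ]), 'orientation': array([   5.69385923,   89.91660877, -110.25697008]), 'force': array([0.16265379, 0.25361021, 0.94884989]), 'moment': array([-0.0112052 ,  0.01102554, -0.01421246]), 'opening': 0.08755087265104973}
```

View pics/scene0.png

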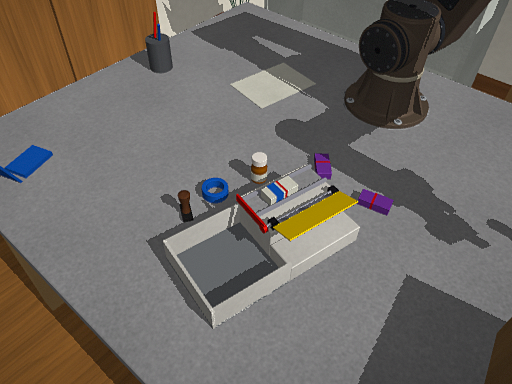

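View pics/top0.png

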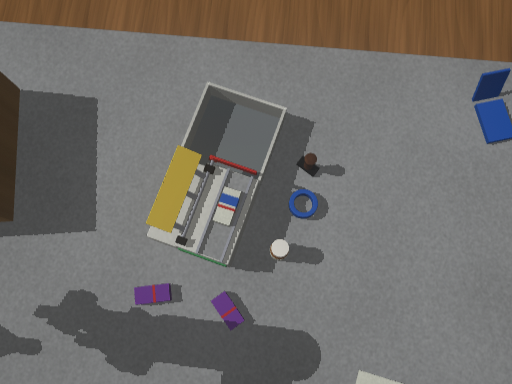

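```bash
cat > h.py <<'E'
import numpy as np, cv2
def cloud(s):
    z=s["z_map"];K=s["mtx"];E=s["extrinsics"]
    v,u=np.mgrid[:384,:512]
    P=np.stack([(u-K[0,2])/K[0,0]*z,-(v-K[1,2])/K[1,1]*z,-z],-1)
    return P@E[:3,:3].T+E[:3,3]
def masks(f):
    h=cv2.cvtColor(f,cv2.COLOR_BGR2HSV);H,S,V=h[...,0],h[...,1],h[...,2]
    return dict(yellow=(H>20)&(H<33)&(S>150)&(V>80),red=((H<5)|(H>175))&(S>170)&(V>80),blue=(H>100)&(H<125)&(S>150)&(V>60),
      white=(S<40)&(V>190))
E
python3 - <<'E'
from h import *
for n in("top","scene"):
    s=np.load(n+"0.npz");P=cloud(s);z=s["z_map"];m=masks(s["frame"])
    w=(P[...,2]>-.01)&(z>0)
    for k in("yellow","red"):
        q=m[k]&w
        nl,lab,st,c=cv2.connectedComponentsWithStats(q.astype(np.uint8))
        for i in range(1,nl):
            if st[i,4]<30: continue
            p=P[lab==i]
            r=cv2.minAreaRect((p[:,:2]*1000).astype(np.float32))
            print(n,k,st[i],p.mean(0).round(4),"rect",np.round(r[0],1),np.round(r[1],1),round(r[2],1),"z",np.percentile(p[:,2],[2,50,98]).round(3))
    # box pixels: z> .03 near
    if n=="top":
        for (u,v) in[(209,86),(285,107),(150,236),(227,262),(228,205),(310,160),(303,203),(280,248),(220,190),(240,110)]:
            print((u,v),P[v,u].round(4))
        print("desk",np.median(P[300:380,420:,2]))
s=np.load("top0.npz");f=s["frame"][70:280,130:330];cv2.imwrite("pics/topz.png",cv2.resize(f,None,fx=2.8,fy=2.8,interpolation=cv2.INTER_CUBIC))
s=np.load("scene0.npz");f=s["frame"][130:340,150:410];cv2.imwrite("pics/scz.png",cv2.resize(f,None,fx=2.8,fy=2.8,interpolation=cv2.INTER_CUBIC))
E
```

```text
top yellow [ 146  146   55   86 2160] [0.564  0.1372 0.1157] rect [565.8 136.8] [ 48.5 160.6] 75.4 z [0.108 0.116 0.124]
top red [210 156  46  17  91] [0.6273 0.0358 0.0999] rect [627.1  32.8] [95.   4.8] 75.9 z [0.095 0.1   0.104]
(209, 86) [0.8076 0.1031 0.0497]
(285, 107) [ 0.7709 -0.0616  0.0577]
(150, 236) [0.4783 0.1849 0.0474]
(227, 262) [0.4384 0.0249 0.0811]
(228, 205) [0.5443 0.0327 0.1012]
(310, 160) [ 0.6582 -0.1204  0.0652]
(303, 203) [ 0.5819 -0.1174  0.0007]
(280, 248) [ 0.4753 -0.0737  0.0674]
(220, 190) [0.575  0.0522 0.0883]
(240, 110) [0.7759 0.035  0.0081]
desk -0.00010796893079434433
scene yellow [ 273  191   85   50 1549] [0.5679 0.1386 0.1168] rect [513.  134.7] [ 91.9 268.9] 87.5 z [0.109 0.118 0.124]
scene red [153  12   3  26  53] [ 0.291  -0.6321  0.1315] rect [ 292.3 -631.6] [23.5  7.9] 28.4 z [0.098 0.132 0.164]
scene red [276 181  12  17  32] [0.5392 0.0419 0.0984] rect [538.5  38.5] [35.5  4.4] 75.4 z [0.085 0.1   0.102]
scene red [236 194  32  39 231] [0.6286 0.038  0.096 ] rect [624.5  31.2] [107.9  15.9] 70.5 z [0.084 0.096 0.104]
```

```bash
ls pics
```

```text
scene0.png
scz.png
top0.png
topz.png
```

Run:
```python
from h import *
yaw=np.radians(-14.3);R=np.array([[np.cos(yaw),-np.sin(yaw)],[np.sin(yaw),np.cos(yaw)]]);O=np.array([.6232,.0165])
for n in("top","scene"):
    s=np.load(n+"0.npz");P=cloud(s);B=(P[...,:2]-O)@R*1000;Z=P[...,2]*1000
    a=(B[...,0]>-130)&(B[...,0]<-6)&(abs(B[...,1])<19)&(Z>96)&(Z<105)
    b=B[a];print(n,a.sum(),"carton x",np.percentile(b[:,0],[0,2,98,100]).round(1),"y",np.percentile(b[:,1],[0,2,50,98,100]).round(1),cv2.minAreaRect(b.astype(np.float32)))
    # lane floor and rails: profile in y for -180<x<-120
    a=(B[...,0]>-175)&(B[...,0]<-110)&(Z>70)&(Z<110)
    for lo in range(-46,76,4):
        k=a&(B[...,1]>=lo)&(B[...,1]<lo+4)
        if k.sum():print(lo,k.sum(),np.median(Z[k]).round(1),end="; ")
    print()
    for k in[(abs(B[...,1])<18)&(Z>76)&(Z<84),(Z>45)&(Z<64)&(B[...,0]>-5)]:
        b=B[k&(abs(B[...,0])<230)&(abs(B[...,1])<160)]
        print("ext",b.min(0),b.max(0),np.percentile(b,[2,98],axis=0).round(1).tolist())
    if n=="top":
        # objects
        for nm,lo,hi in(("bot",(.44,-.11),(.51,-.04)),("tape",(.54,-.16),(.62,-.08)),("stamp",(.62,-.16),(.7,-.08))):
            k=(P[...,0]>lo[0])&(P[...,0]<hi[0])&(P[...,1]>lo[1])&(P[...,1]<hi[1])&(Z>8)
            print(nm,B[k].min(0).round(),B[k].max(0).round(),Z[k].max())
```

```text
top 641 carton x [-116.4 -114.8  -47.8  -46.1] y [-18.3 -17.5  -0.9  15.3  16.6] ((-81.17233276367188, -1.0155811309814453), (70.1751708984375, 34.43288803100586), 1.4371027946472168)
-42 64 78.3; -38 69 80.2; -34 70 79.8; -30 87 83.1; -26 57 87.3; -22 75 80.4; -18 72 80.7; -14 75 80.4; -10 70 80.3; -6 75 80.3; -2 73 80.7; 2 73 80.3; 6 72 80.7; 10 70 80.2; 14 69 81.3; 18 89 81.3; 22 70 87.7; 26 49 80.2; 30 70 79.8; 34 71 79.3; 38 69 79.8; 42 67 80.0; 46 73 79.2; 50 74 80.3; 54 102 89.6; 58 64 91.2; 62 48 91.1; 66 63 80.4; 70 19 99.7; 74 15 103.9; 
ext [-184.53056842  -17.98250782] [-0.79827723 17.95544024] [[-182.7, -17.5], [-10.4, 17.3]]
ext [  -4.2814428  -135.51214242] [163.26563141 137.41524603] [[8.1, -128.0], [162.0, 135.4]]
bot [-139. -142.] [-103. -104.] 73.74362545305712
tape [ -40. -169.] [  19. -110.] 27.7524804450211
stamp [  55. -146.] [  89. -100.] 71.80859740256307
scene 484 carton x [-117.6 -115.5  -48.2  -47. ] y [-17.3 -16.3   2.2  17.7  18.8] ((-82.34101867675781, 0.6596164703369141), (70.49308013916016, 35.92308044433594), 0.3307458758354187)
-42 11 79.7; -38 30 81.0; -34 8 81.8; -30 13 88.8; -26 50 87.8; -22 48 82.6; -18 28 81.5; -14 34 81.6; -10 33 81.9; -6 29 81.5; -2 35 81.8; 2 35 81.5; 6 33 82.1; 10 43 81.9; 14 50 83.2; 18 7 87.2; 22 49 88.3; 26 97 83.4; 30 43 81.1; 34 49 80.8; 38 47 80.7; 42 42 81.1; 46 43 81.0; 50 9 92.6; 54 17 92.7; 58 65 92.3; 62 56 91.8; 66 18 95.3; 70 2 101.6; 74 5 104.9; 
ext [-186.14056919  -17.99384784] [ 0.30073638 17.83896987] [[-182.4, -17.3], [-15.5, 16.9]]
ext [  -4.59260037 -133.97908947] [161.41315155 138.8475742 ] [[1.1, -113.4], [160.9, 137.8]]
```

View pics/topz.png

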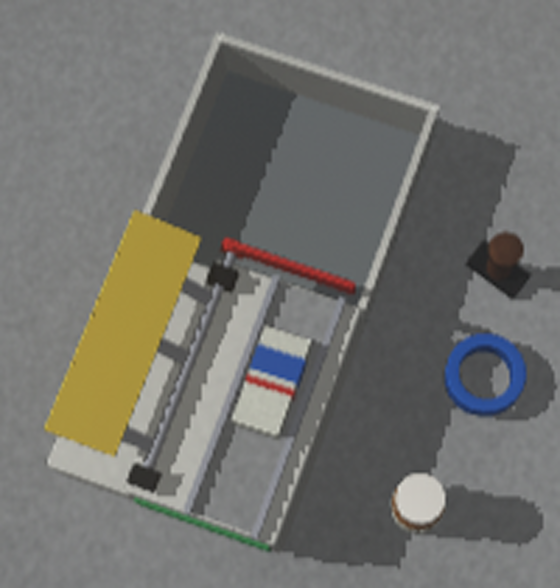

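View pics/scz.png

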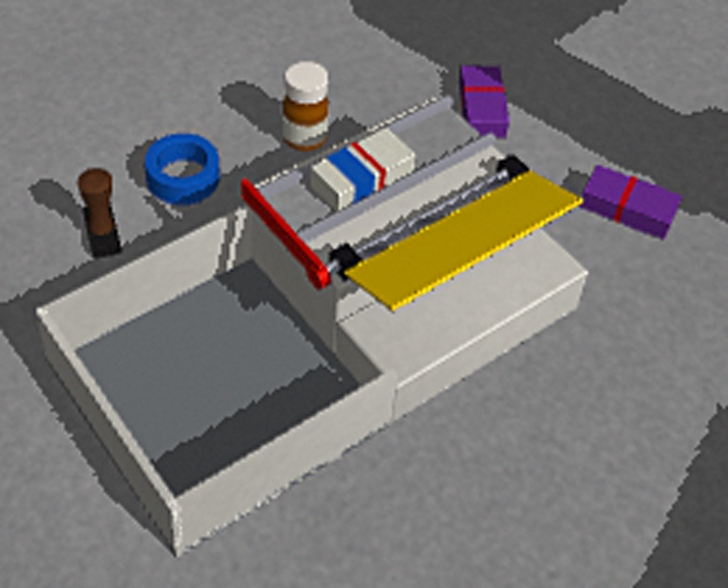

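```bash
cat >> h.py <<'E'
from scipy.spatial.transform import Rotation as Ro
yaw=np.radians(-14.3);Rb=np.array([[np.cos(yaw),-np.sin(yaw),0],[np.sin(yaw),np.cos(yaw),0],[0,0,1]]);Ob=np.array([.6232,.0165,0])
def state(o):
    R=Ro.from_euler("xyz",o["orientation"],degrees=True).as_matrix();p=o["tool_pos"]
    print("t",o["clock"],"box mm",(1000*(Rb.T@(p-Ob))).round(1),"F box",(Rb.T@o["force"]).round(1),"open",o["opening"])
    print("tool axes in box\n",(Rb.T@R).round(3));return p,R
def need(o,tgt):
    p,R=state(o);d=R.T@(Ob+Rb@np.array(tgt)/1000-p);print("tool shift m",d.round(4))
    z=R[:,2];y=Rb[:,1]
    for s in(1,-1):
        # roll about tool x to bring z to s*y
        yy=R.T@(s*y);print("roll",np.degrees(np.arctan2(-yy[1],yy[2])).round(2))
E
python3 - <<'E'
from h import *; from plant import ctrl
need(ctrl.get_obs(),(-142,50,227))
E
```

```text
t 0.1 box mm [-463.6  490.8  225.7] F box [0.1 0.3 0.9] open 0.08755087265104973
tool axes in box
 [[-0.     0.979 -0.202]
 [-0.001 -0.202 -0.979]
 [-1.     0.     0.001]]
tool shift m [-0.0007  0.404   0.3667]
roll 168.35
roll -11.65
```

Emit:
servo_tool(motion=[{"offset": [0, 0, 0], "roll": -6, "claw": 1}, {"offset": [0, 0, 0], "roll": -5.65, "claw": 1}, {"offset": [0, 0.03, 0.04], "roll": 0, "claw": 1}, {"offset": [0, 0.03, 0.04], "roll": 0, "claw": 1}, {"offset": [0, 0.03, 0.04], "roll": 0, "claw": 1}, {"offset": [0, 0.03, 0.04], "roll": 0, "claw": 1}, {"offset": [0, 0.03, 0.04], "roll": 0, "claw": 1}, {"offset": [0, 0.03, 0.04], "roll": 0, "claw": 1}, {"offset": [0, 0.03, 0.04], "roll": 0, "claw": 1}, {"offset": [0, 0.03, 0.04], "roll": 0, "claw": 1}, {"offset": [0, 0.03, 0.04], "roll": 0, "claw": 1}, {"offset": [0, 0, 0], "roll": 0, "claw": 1}])

```text
clock: 1.6
tool_pos: [0.4685, 0.1887, 0.2263]
orientation: [-34.3, 90.0, -138.8]
force: [-0.7, 1.0, 0.4]
opening: 0.0872
```

Run:
```python
from h import *; from plant import ctrl
need(ctrl.get_obs(),(-142,50,227))
```

```text
t 1.6 box mm [-192.5  128.6  226.3] F box [-0.9  0.8  0.4] open 0.08717129233332943
tool axes in box
 [[-0.     1.    -0.004]
 [-0.001 -0.004 -1.   ]
 [-1.    -0.     0.001]]
tool shift m [-0.0006  0.0508  0.0784]
roll 179.79
roll -0.21
```

Emit:
servo_tool(motion=[{"offset": [0, 0.025, 0.039], "roll": -0.2, "claw": 1}, {"offset": [0, 0.0255, 0.0395], "roll": 0, "claw": 1}, {"offset": [0.03, 0, 0], "roll": 0, "claw": 1}, {"offset": [0.03, 0, 0], "roll": 0, "claw": 1}, {"offset": [0.025, 0, 0], "roll": 0, "claw": 1}, {"offset": [0, 0, 0], "roll": 0, "claw": 1}])

```text
clock: 2.35
tool_pos: [0.4964, 0.1028, 0.1398]
orientation: [-47.1, 89.8, -151.2]
force: [0.0, 0.7, -0.0]
opening: 0.0877
```

Run:
```python
from h import *; from plant import ctrl
need(ctrl.get_obs(),(-142,50,90))
for n in("scene","top"):
    s=ctrl.snapshot(n);np.savez(n+"1.npz",**s)
    f=s["frame"][100:330,150:410] if n=="scene" else s["frame"][90:290,120:320]
    cv2.imwrite(f"pics/{n}1.png",cv2.resize(f,None,fx=2.5,fy=2.5,interpolation=cv2.INTER_CUBIC))
```

```text
t 2.35 box mm [-144.2   52.3  139.8] F box [-0.2  0.7 -0. ] open 0.08774220113358794
tool axes in box
 [[-0.003  1.     0.004]
 [-0.003  0.004 -1.   ]
 [-1.    -0.003  0.003]]
tool shift m [0.0498 0.0023 0.0022]
roll -179.78
roll 0.22
```

View pics/scene1.png

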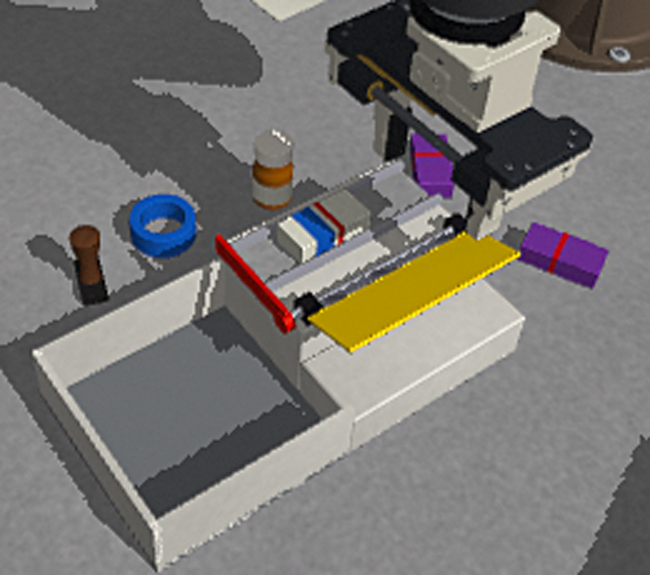

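View pics/top1.png

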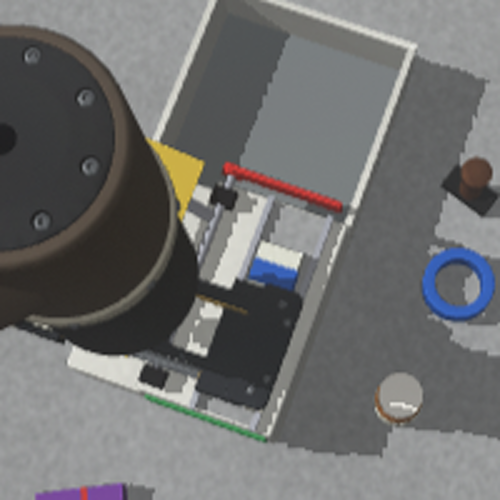

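Run:
```python
from h import *
for n in ("scene","top"):
    s=np.load(n+"1.npz");P=cloud(s);B=(P-Ob)@Rb*1000
    for lo,hi in((128,150),(150,170)):
      for a,b in((-60,50),(50,140)):
        k=(B[...,2]>lo)&(B[...,2]<hi)&(B[...,0]<-100)&(B[...,0]>-220)&(B[...,1]>a)&(B[...,1]<b)
        if k.sum():print(n,lo,a,k.sum(),np.percentile(B[k],[2,98],axis=0).round(1).tolist())
```

```text
scene 128 -60 37 [[-152.2, -6.4, 141.0], [-132.2, 10.6, 149.6]]
scene 128 50 32 [[-152.8, 97.8, 141.4], [-132.3, 113.4, 149.7]]
scene 150 -60 101 [[-152.0, -5.8, 150.7], [-131.4, 10.9, 169.6]]
scene 150 50 91 [[-153.7, 97.5, 150.3], [-131.9, 114.2, 169.4]]
```

Emit:
servo_tool(motion=[{"offset": [0.012, 0.002, 0], "roll": 0, "claw": 1}, {"offset": [0.012, 0, 0], "roll": 0, "claw": 1}, {"offset": [0.01, 0, 0], "roll": 0, "claw": 1}, {"offset": [0.008, 0, 0], "roll": 0, "claw": 1}, {"offset": [0.007, 0, 0], "roll": 0, "claw": 1}, {"offset": [0, 0, 0], "roll": 0, "claw": 1}, {"offset": [0, 0, 0], "roll": 0, "claw": 1}])

```text
clock: 3.32
tool_pos: [0.5012, 0.104, 0.0931]
orientation: [141.8, 89.8, 37.7]
force: [0.4, 5.8, 4.9]
opening: 0.0871
```

Run:
```python
from h import *; from plant import ctrl
need(ctrl.get_obs(),(-142,51,90))
for n in("scene",):
    s=ctrl.snapshot(n);np.savez(n+"2.npz",**s)
    f=s["frame"][100:330,150:410]
    cv2.imwrite(f"pics/{n}2.png",cv2.resize(f,None,fx=2.5,fy=2.5,interpolation=cv2.INTER_CUBIC))
    B=(cloud(s)-Ob)@Rb*1000;r=masks(s["frame"])["red"]&(abs(B[...,0])<10)
    print("bar",B[r][np.argsort(B[r][:,1])][::15].round(1))
```

```text
t 3.325 box mm [-139.9   54.7   93.1] F box [-1.   5.8  4.9] open 0.08714095694727482
tool axes in box
 [[ 0.002  1.     0.004]
 [ 0.003  0.004 -1.   ]
 [-1.     0.002 -0.003]]
tool shift m [ 0.0031 -0.0021  0.0037]
roll -179.76
roll 0.24
bar [[ 1.600e+00 -1.730e+01  1.345e+02]
 [ 3.000e-01 -9.200e+00  1.326e+02]
 [ 1.000e+00 -4.700e+00  1.370e+02]
 [ 6.000e-01  1.300e+00  1.366e+02]
 [-1.800e+00  7.600e+00  1.353e+02]
 [-2.600e+00  1.300e+01  1.315e+02]
 [-1.000e+00  1.880e+01  1.268e+02]
 [ 8.000e-01  2.500e+01  1.084e+02]
 [-1.000e-01  3.040e+01  1.016e+02]
 [ 1.000e+00  3.500e+01  1.098e+02]
 [ 3.000e-01  4.010e+01  1.170e+02]
 [ 1.400e+00  4.530e+01  1.057e+02]
 [-2.300e+00  4.960e+01  1.075e+02]
 [ 3.000e+00  5.470e+01  9.010e+01]
 [ 1.600e+00  5.870e+01  9.620e+01]
 [-1.900e+00  6.300e+01  1.012e+02]
 [ 2.900e+00  6.680e+01  9.670e+01]]
```

View pics/scene2.png

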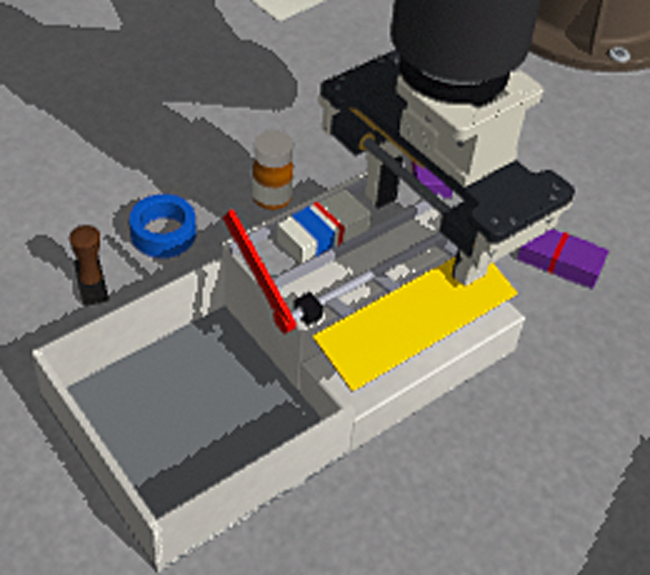

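Emit:
servo_tool(motion=[{"offset": [0.003, 0, 0.002], "roll": 0, "claw": 1}, {"offset": [0.003, 0, 0.002], "roll": 0, "claw": 1}, {"offset": [0, 0.006, 0], "roll": 0, "claw": 1}, {"offset": [0, 0.006, 0], "roll": 0, "claw": 1}, {"offset": [0, 0.006, 0], "roll": 0, "claw": 1}, {"offset": [0, 0.006, 0], "roll": 0, "claw": 1}, {"offset": [0, 0.006, 0], "roll": 0, "claw": 1}, {"offset": [0, 0, 0], "roll": 0, "claw": 1}])

```text
clock: 4.38
tool_pos: [0.5277, 0.0915, 0.0864]
orientation: [-84.4, 90.0, 171.5]
force: [-2.4, 3.4, 6.1]
opening: 0.0878
```

Run:
```python
from h import *; from plant import ctrl
need(ctrl.get_obs(),(-47,51,88))
for n in("scene",):
    s=ctrl.snapshot(n);np.savez(n+"3.npz",**s)
    f=s["frame"][100:330,150:410]
    cv2.imwrite(f"pics/{n}3.png",cv2.resize(f,None,fx=2.5,fy=2.5,interpolation=cv2.INTER_CUBIC))
```

```text
t 4.375 box mm [-111.1   49.1   86.4] F box [-3.2  2.7  6.1] open 0.08783167159284894
tool axes in box
 [[-0.001  1.     0.004]
 [-0.     0.004 -1.   ]
 [-1.    -0.001  0.   ]]
tool shift m [-0.0016  0.0641 -0.0017]
roll -179.78
roll 0.22
```

View pics/scene3.png

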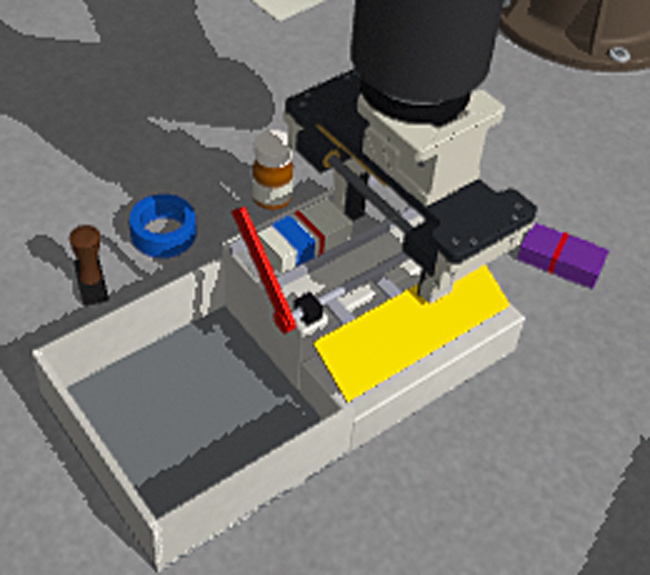

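Emit:
servo_tool(motion=[{"offset": [-0.001, 0.006, 0], "roll": 0, "claw": 1}, {"offset": [-0.001, 0.006, -0.001], "roll": 0, "claw": 1}, {"offset": [0, 0.006, -0.001], "roll": 0, "claw": 1}, {"offset": [0, 0.006, 0], "roll": 0, "claw": 1}, {"offset": [0, 0.006, 0], "roll": 0, "claw": 1}, {"offset": [0, 0.006, 0], "roll": 0, "claw": 1}, {"offset": [0, 0.006, 0], "roll": 0, "claw": 1}, {"offset": [0, 0, 0], "roll": 0, "claw": 1}])

```text
clock: 5.42
tool_pos: [0.5687, 0.083, 0.0883]
orientation: [-66.0, 89.9, -170.1]
force: [-2.1, 2.0, 5.2]
opening: 0.0879
```

Run:
```python
from h import *; from plant import ctrl
need(ctrl.get_obs(),(-47,51,88))
for n in("scene",):
    s=ctrl.snapshot(n);np.savez(n+"4.npz",**s)
    f=s["frame"][100:330,150:410]
    cv2.imwrite(f"pics/{n}4.png",cv2.resize(f,None,fx=2.5,fy=2.5,interpolation=cv2.INTER_CUBIC))
```

```text
t 5.425 box mm [-69.2  51.   88.3] F box [-2.6  1.4  5.2] open 0.08791228196008335
tool axes in box
 [[-0.001  1.     0.004]
 [-0.     0.004 -1.   ]
 [-1.    -0.001  0.   ]]
tool shift m [0.0003 0.0222 0.    ]
roll -179.79
roll 0.21
```

View pics/scene4.png

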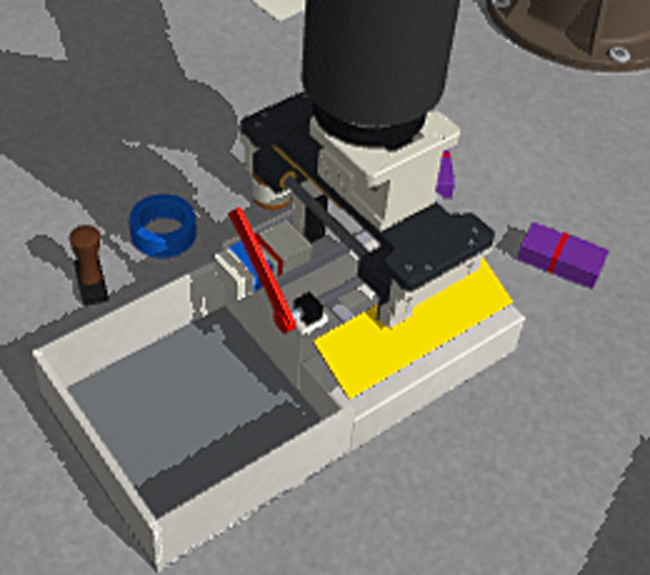

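Emit:
servo_tool(motion=[{"offset": [0, 0.004, 0], "roll": 0, "claw": 1}, {"offset": [0, 0.004, 0], "roll": 0, "claw": 1}, {"offset": [0, 0.004, 0], "roll": 0, "claw": 1}, {"offset": [0, 0.004, 0], "roll": 0, "claw": 1}, {"offset": [0, 0.004, 0], "roll": 0, "claw": 1}, {"offset": [0, 0.002, 0], "roll": 0, "claw": 1}, {"offset": [0, 0, 0], "roll": 0, "claw": 1}, {"offset": [0, 0, 0], "roll": 0, "claw": 1}])

```text
clock: 6.48
tool_pos: [0.5895, 0.0777, 0.0882]
orientation: [-70.3, 89.9, -174.4]
force: [-3.6, 2.6, 6.0]
opening: 0.0876
```

Run:
```python
from h import *; from plant import ctrl
need(ctrl.get_obs(),(-47,51,88))
for n in("scene",):
    s=ctrl.snapshot(n);np.savez(n+"5.npz",**s)
    f=s["frame"][100:330,150:410]
    cv2.imwrite(f"pics/{n}5.png",cv2.resize(f,None,fx=2.5,fy=2.5,interpolation=cv2.INTER_CUBIC))
```

```text
t 6.475 box mm [-47.7  51.   88.2] F box [-4.1  1.7  6. ] open 0.08762511494245426
tool axes in box
 [[-0.001  1.     0.004]
 [-0.001  0.004 -1.   ]
 [-1.    -0.001  0.001]]
tool shift m [0.0002 0.0007 0.    ]
roll -179.78
roll 0.22
```

View pics/scene5.png

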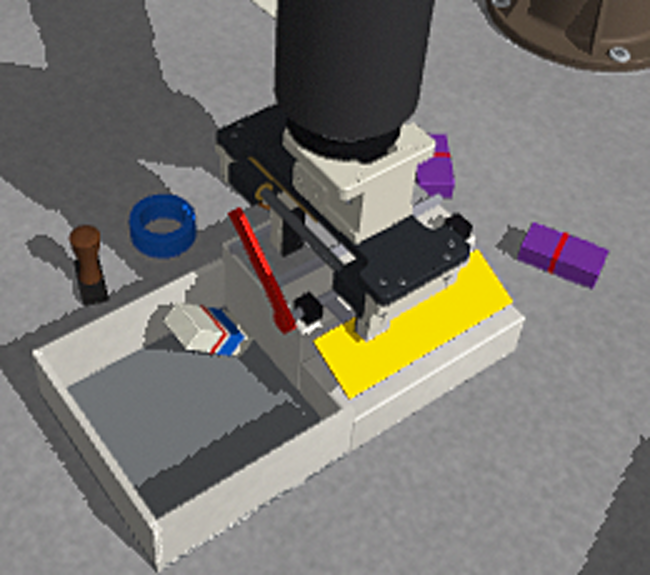

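Emit:
servo_tool(motion=[{"offset": [0, -0.015, 0], "roll": 0, "claw": 1}, {"offset": [0, -0.015, 0], "roll": 0, "claw": 1}, {"offset": [-0.01, 0, 0], "roll": 0, "claw": 1}, {"offset": [-0.012, 0, 0], "roll": 0, "claw": 1}, {"offset": [-0.015, 0, 0], "roll": 0, "claw": 1}, {"offset": [-0.03, 0, 0], "roll": 0, "claw": 1}, {"offset": [-0.04, 0, 0], "roll": 0, "claw": 1}, {"offset": [-0.04, 0, 0], "roll": 0, "claw": 1}, {"offset": [0, -0.04, -0.04], "roll": 0, "claw": 1}, {"offset": [0, -0.04, -0.04], "roll": 0, "claw": 1}, {"offset": [0, -0.04, -0.04], "roll": 0, "claw": 1}, {"offset": [0, 0, 0], "roll": 0, "claw": 1}])

```text
clock: 8.02
tool_pos: [0.4725, 0.2331, 0.2362]
orientation: [-141.7, 90.0, 114.5]
force: [-0.1, -0.0, 0.0]
opening: 0.0878
```

Run:
```python
from h import *; from plant import ctrl
state(ctrl.get_obs())
for n in("scene","top"):
    s=ctrl.snapshot(n);np.savez(n+"6.npz",**s)
    f=s["frame"][100:330,150:410] if n=="scene" else s["frame"][70:290,120:340]
    cv2.imwrite(f"pics/{n}6.png",cv2.resize(f,None,fx=2.5,fy=2.5,interpolation=cv2.INTER_CUBIC))
    B=(cloud(s)-Ob)@Rb*1000;Z=B[...,2]
    k=(B[...,0]>0)&(B[...,0]<150)&(B[...,1]>-30)&(B[...,1]<125)&(Z>14)&(Z<58)
    print("carton",B[k].min(0).round(),B[k].max(0).round(),B[k].mean(0).round())
    r=masks(s["frame"])["red"]&(abs(B[...,0])<10);print("bar z",np.percentile(Z[r],[5,50,95]).round(1))
    for nm,lo,hi in(("bot",(.44,-.11),(.51,-.04)),("tape",(.54,-.16),(.62,-.08)),("stamp",(.62,-.16),(.7,-.08))):
        P=cloud(s);k=(P[...,0]>lo[0])&(P[...,0]<hi[0])&(P[...,1]>lo[1])&(P[...,1]<hi[1])&(Z>8)
        if n=="top":print(nm,B[k].min(0).round(),B[k].max(0).round())
```

```text
t 8.025 box mm [-199.6  172.7  236.2] F box [-0.1 -0.   0. ] open 0.08780200554068027
tool axes in box
 [[-0.     1.     0.008]
 [ 0.     0.008 -1.   ]
 [-1.    -0.    -0.   ]]
carton [ 13. -17.  14.] [84. 20. 30.] [50.  5. 25.]
bar z [ 87.2  96.7 102.8]
carton [ 14. -17.  15.] [85. 18. 30.] [53.  0. 26.]
bar z [ 96.1 100.5 103. ]
bot [-139. -142.    9.] [-103. -104.   74.]
tape [ -41. -169.    8.] [  20. -110.   29.]
stamp [  56. -146.    8.] [  89. -100.   70.]
```

View pics/scene6.png

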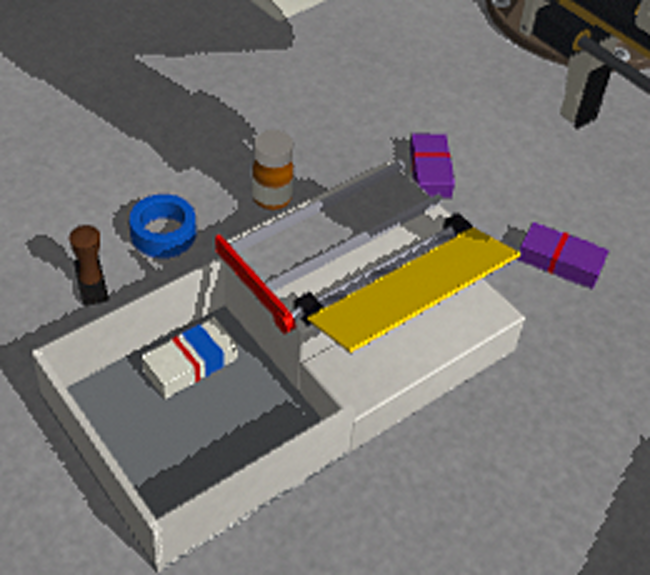

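View pics/top6.png

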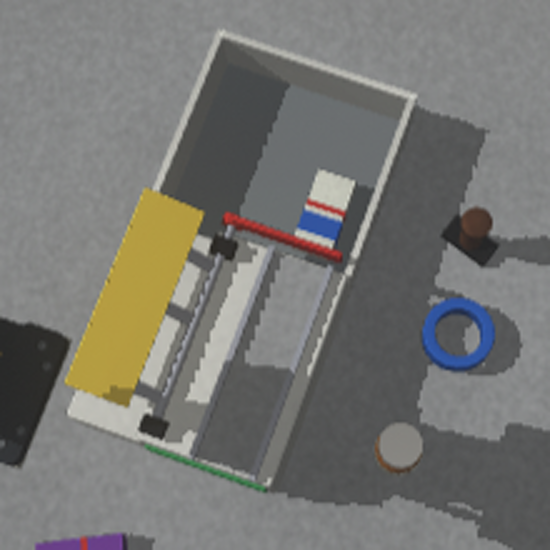

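The carton lies flat in the tray, the flap is shut, the bystanders have not moved, and the arm is clear. I'm handing the job in.

Run:
```python
from plant import ctrl
print(ctrl.close_job())
```

```text
the job is handed in; nothing more can be done
None
```

The carton is in the returns tray and the job is handed in, at about 8 s of the 35 s allowed. `close_job()` reports no verdict, so success rests on my own checks below.

**What I did:** With the gripper fully open, I pressed the yellow plate down with the left finger, which opened the flap to about 0.5–0.65 rad, estimated from the images. With the plate held down, the right finger pushed the carton about 70 mm along the lane until it tipped over the end. I then slid back, let the flap close by itself and moved the arm clear of the box.

**Last checks, from both camera views:**
- **Carton:** it lies flat in the tray, centre about box x +50, y 0 mm, with its top face 30 mm above the desk.
- **Flap:** shut, with the bar's top edge back at its resting height of about 100 mm.
- **Bystanders:** the stamp, tape roll and pill bottle are within 1 mm of where they started in the top view.
- **Robot:** the measured force on the tool is about 0 N, so it is touching nothing.

No check failed. I didn't measure the flap angle directly while the carton went over the edge. The images and a steady 5–6 N on the tool show the plate was held down just before and just after.

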